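# Bolt the jewellery case for the night

### The job

Lock the jewellery case on the shop counter: hold the long sprung catch plate down with one fingertip and, keeping it down, push the bolt's upright thumb tab with the other fingertip until the bolt is fully home through the staple on the lid; then let go so that the catch springs up again behind the bolt, and move clear. Only press and push with the fingers: do not lift, tip or shove the case, and leave the other things on the counter and on the case alone.

Things in the scene. Friction and masses are not known exactly. Their poses are not given: they have to be found in the camera images.
- case: Dark wooden case, 260 (x) x 320 (y) x 70 mm, about 3 kg, loose on the counter. Origin: centre of underside. +x runs from the wooden front deck (x -130 to -20, top z 70) to the shut glazed lid (9 mm higher). On the deck, a steel lock: the bolt slides along case +x on the line y -30, the catch plate lies parallel on y +25 (55 mm apart). Fixed ironwork stays below z 95.
- bolt (a joint): Bolt travel along case +x, m: 0 to 0.005 at the start (drawn back), 0.031 home on its stop, nose through the lid staple. Friction about 1.2 N, no spring. At 0.007 an ear on its side meets the catch's arm and passes only if the catch is down over 0.0045. From 0.007 to 0.027 the ear lies over the arm and keeps the catch from rising fully.
- bolt_tab (a point): Point on the near (-x) face of the bolt's upright steel thumb tab, on its middle line, 10 mm below its top. Tab: 26 mm wide (case y), 6 mm thick (case x), from case z 87 up to 125; push this face towards case +x. Behind it nothing rises above case z 88. Moves with the bolt; at bolt 0 it is at case x -88, y -30, z 115.
- catch (a joint): How far the catch plate is pressed down, m: 0 up (locking), 0.010 fully down on its stop. Spring force 2.5 N at the top, 6 N at the bottom; rises by itself when let go. With the bolt home it springs up behind the bolt's ear and locks it there.
- catch_pad (a point): Centre of the top of the catch plate: flat steel, 75 mm long (case x), 24 wide (case y), top at case z 104 when up; at case x -82.5, y 25. Goes straight down as one piece wherever pressed, and reaches along the bolt's whole stroke, so a fingertip can slide along it. With it 7 mm down, a tip level with it is 28 mm below the tab's top and 9 mm above the bolt bar.
- mug: White mug, 76 mm across, 90 mm high, on the counter beside the case; origin under its centre. Leave alone.
- toy_van: Toy van, 110 x 50 x 62 mm, on the counter beside the case; origin under its centre. Leave alone.
- vase: Terracotta vase, 72 mm across, 125 mm high, on the counter beside the case; origin under its centre. Leave alone.
- trinket_pot: Small lidded blue pot, 44 mm across, 36 mm high, standing on the case's deck near its -y end; origin under its centre. Leave alone.

How it is judged:
On the way, in this order (a step that is already met when the one before it is completed fails the run):
1. a fingertip presses the catch plate down while the bolt is still drawn back (value of joint catch above 0.0045 m and contact force between the fingers and catch above 0.5 N and value of joint bolt below 0.01 m), for 0.1 s.
2. the bolt is pushed home by a finger with the catch plate still held down by the other (value of joint bolt above 0.028 m and value of joint catch above 0.003 m and contact force between the fingers and catch above 0.5 N), for 0.05 s.
At the end, for the whole second after the job is handed in: The bolt is home (26.5 mm or more of its 31 mm travel), the catch has sprung up again (within 2 mm of the top), and the case stands flat and still within 30 mm of where it was (value of joint bolt above 0.0265 m and value of joint catch below 0.002 m and angle between case's own z axis and vertical below 0.03 rad and distance of case from where it was at the start of the episode below 0.03 m and linear speed of case below 0.01 m/s); the robot touches nothing.
It fails at once if the case is lifted, tipped or shoved more than 30 mm (height (world z) of case above 0.01 m or angle between case's own z axis and vertical above 0.06 rad or distance of case from where it was at the start of the episode above 0.03 m).
It fails at once if the bolt is pushed past the raised arm of the catch (value of joint bolt between 0.012 and 0.022 m and value of joint catch below 0.002 m).
It fails at once if another thing is moved more than 30 mm or lifted (distance of any of mug, toy_van, vase, trinket_pot from where it was at the start of the episode above 0.03 m).
It also fails if it takes over 37 s, if anything falls off the work surface, if the arm or the gripper's body presses on something with over 40 N, if the wrist force passes 120 N, or if a joint passes its speed limit or range.

### The arm

A 7-joint arm with a two-finger parallel gripper is mounted at the origin on the work surface. World frame = base frame: x ahead of the robot, y to its left, z up, the work surface at z = 0. Lengths are in m, angles in rad, forces in N, time in s.
With the tool pointing down it reaches from about 0.375 to 0.925 m from the base axis. Payload 3.1 kg.
Tool frame: the origin (TCP) lies between the finger pads; the fingertips stand 19 mm ahead of it and the grasp point (between the pads) is the TCP; z points along the fingers, y is the direction in which the jaws open and shut (so a half turn about z gives the same grasp; the last joint's range is limited). The gripper opens to 85 mm and grips with 20 to 120 N. Pads are 22 mm wide; open, the fingers measure 114 mm over their backs; the gripper's body (76 mm by 85 mm) begins 54 mm behind the grasp point. The pads swing forward as they close: fully open they stand 13 mm farther back than shut.
Start: joints at [-1.302, 0.383, 0.044, 1.598, -0.018, 1.161, -0.05], TCP at [0.233, 0.607, 0.25] pointing down, gripper open.
Joint ranges: [-2.61, 2.61], [-0.41, 2.15], [-1.48, 1.57], [0, 2.5], [-1.57, 4.71], [0.05, 1.97], [-2.85, 2.85]. Speed limits (rad/s): [2.79, 2.79, 3.14, 3.14, 3.14, 3.14, 3.14].

### API

Orientations are given as a unit quaternion [x, y, z, w].
In Python, from bench import move_ptp, movel, move_j, move_gripper, pause, inverse_kinematics, read_camera, camera_params, MotionError, sign_off, look_for, tip_of, read_time_s, read_qpos, read_joint_vel, read_effort, read_eef_pos, read_tcp_rot, read_ft_force, read_ft_torque, read_finger_gap gives the robot as it stands. Calls block until the motion is done:
- move_ptp(position, orientation): joint-space move of the TCP to a pose.
- movel(position, orientation=None, speed=0.15): straight line of the TCP; orientation=None keeps the orientation; speed is the mean speed in m/s.
- move_j(angles): joint-space move.
- move_gripper(opening, effort=None): finger opening in m; effort is the grip in N (None keeps the last); returns when the fingers have stopped.
- pause(seconds).
- inverse_kinematics(position, orientation): joint angles nearest the present ones, or None.
- read_camera(name): name is "scene" or "top" or "wrist"; returns the picture (400x640x3 uint8, red, green, blue); there is no depth.
- camera_params(name): a dict with "K" (3x3 intrinsics, pixels), "camera_from_world" (4x4, takes a point from world to camera coordinates). Camera axes: x right, y down, z forward; pixel columns grow to the right and rows downward; lengths in m; the calibration is good to about 2 mm. A picture is of the moment at which its call begins: read the wrist's pose just before it. camera_params takes no time and is no camera call; for the wrist camera it gives the pose at the moment of the call.
A pose or a line that the arm cannot do raises MotionError and nothing moves.
- sign_off(): hands the job in, once; it reports no verdict.
Trained networks look in the newest picture that a camera, given by its name, has taken for a name from the list of things; names that differ only in an ending like _2 or _b are one class to them, and where a whole thing is asked for, a point or a joint stands for the part that bears it (a point fixed in the world has none). Each returns a list of dicts, best first, with "confidence" (0 to 1); they miss things now and then, are a little off and sometimes report something else, mostly with a low value. They report only what shows in the picture. A call takes as long as a camera call.
- look_for(camera, name): "at" ([column, row] in pixels, amid what is visible of it).
- tip_of(camera, name): "at" ([column, row] in pixels: a listed point, or the origin of a listed thing).
Readings, each from a call of its own:
- read_time_s(): time.
- read_qpos(): joint angles.
- read_joint_vel(): joint speeds.
- read_effort(): joint torques, N m.
- read_eef_pos(): TCP position.
- read_tcp_rot(): TCP orientation.
- read_ft_force(): force on the tool from outside, world axes, zero at the start.
- read_ft_torque(): the same for the moment, N m.
- read_finger_gap(): finger opening in m.
Only numpy, scipy, OpenCV 4.12 (cv2) and the standard library are available. Lean on these libraries where they do the work, as an engineer would, in place of code of your own. Each camera call takes 0.05 s, during which the arm holds its last target. There are 200 camera calls.

## Working session

There is one attempt and no reset: what is moved stays moved. The work goes in short steps, each a Python script; the robot and the scene stay as the last script left them, time stands still between calls to the robot, and variables do not carry over. Pictures are saved under pics/ and viewed, about 8 in all and at most 12, crops included, and the job is handed in when it is done.

```bash
mkdir -p pics; ls; python3 - <<'E'
from bench import *
import cv2
for c in ["scene","top"]:
    im=read_camera(c); cv2.imwrite(f"pics/{c}0.png",im[:,:,::-1])
    p=camera_params(c); print(c,p["K"],p["camera_from_world"])
    for n in ["case","bolt_tab","catch_pad","trinket_pot","mug","vase","toy_van"]:
        print(n,[(d["at"],round(d["confidence"],2)) for d in tip_of(c,n)[:2]])
print(read_time_s(),read_tcp_rot(),read_finger_gap())
E
```

```text
pics
scene [[388.6090431    0.         319.50401402]
 [  0.         388.6090431  199.3282003 ]
 [  0.           0.           1.        ]] [[-0.85836559  0.51280814 -0.01537288  0.49432813]
 [ 0.33693091  0.54086979 -0.77067337 -0.17023915]
 [-0.38689285 -0.6666991  -0.63704493  1.22369531]
 [ 0.          0.          0.          1.        ]]
case [([306.2, 157.9], 0.62)]
bolt_tab [([352.9, 152.7], 0.54)]
catch_pad [([357.8, 171.1], 0.84)]
trinket_pot [([337.1, 151.4], 0.6)]
mug [([306.0, 158.5], 0.88)]
vase [([374.0, 266.8], 0.56)]
toy_van [([305.8, 267.4], 0.81), ([357.6, 172.2], 0.51)]
top [[397.30605731   0.         314.49702628]
 [  0.         397.30605731 198.25620709]
 [  0.           0.           1.        ]] [[ 0.00353569 -0.9998345   0.01784592  0.04635946]
 [-0.98066143 -0.00695892 -0.19558817  0.60729369]
 [ 0.19567999 -0.01680927 -0.98052373  0.86947775]
 [ 0.          0.          0.          1.        ]]
case [([343.6, 224.4], 0.79), ([244.2, 215.1], 0.32)]
bolt_tab [([346.1, 261.9], 0.69)]
catch_pad [([320.9, 248.1], 0.86)]
trinket_pot [([388.0, 267.5], 0.57)]
mug [([435.0, 254.3], 0.97)]
vase [([244.5, 215.6], 0.58)]
toy_van [([273.1, 162.9], 0.86)]
0.8 [ 1.82345055e-01  9.83234600e-01  2.91659296e-05 -2.68240839e-05] 0.08565538130185707
```

View pics/top0.png

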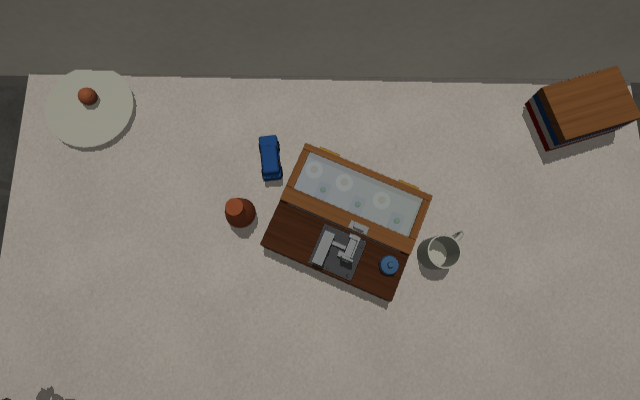

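View pics/scene0.png

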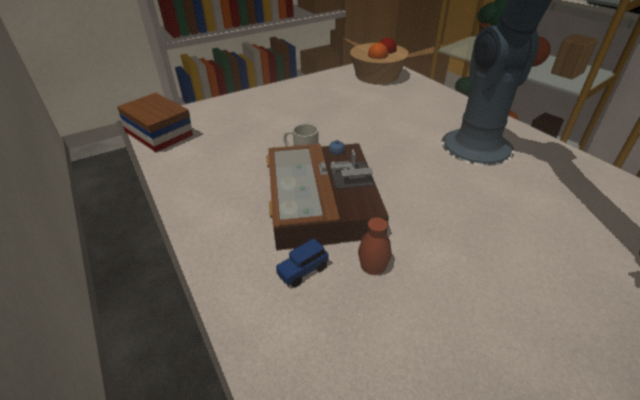

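The top view shows the case with its deck toward the robot: front edge (262,243)–(391,299), catch plate ≈(321,248), tab ≈(349,250), pot (390,265). The yaw is about −23°. Next I'll compute positions and take a close wrist view.

```bash
cat > h.py <<'E'
from bench import *
import numpy as np, cv2
from scipy.spatial.transform import Rotation as R
def plane(cam,px,z,P=None):
    P=P or camera_params(cam); T=np.array(P["camera_from_world"]); K=np.array(P["K"])
    d=T[:3,:3].T@np.linalg.solve(K,[px[0],px[1],1]); o=-T[:3,:3].T@T[:3,3]
    return o+d*(z-o[2])/d[2]
def proj(P,X):
    T=np.array(P["camera_from_world"]); c=np.atleast_2d(X)@T[:3,:3].T+T[:3,3]; u=c@np.array(P["K"]).T
    return u[:,:2]/u[:,2:]
def quat(yaw): # tool down, tool y = case y, tool x = -case x
    c,s=np.cos(yaw),np.sin(yaw)
    return R.from_matrix(np.array([[-c,-s,0],[-s,c,0],[0,0,-1]]).T).as_quat()
E
python3 - <<'E'
from h import *
for px,z in [((262,243),.07),((391,299),.07),((320.9,248.1),.104),((346.1,261.9),.115),((346.1,261.9),.1),((388,267.5),.07)]:
    print(px,plane("top",px,z).round(4))
a,b=plane("top",(262,243),.07),plane("top",(391,299),.07); d=a-b
yaw=np.arctan2(-d[0],d[1]); print(yaw,np.linalg.norm(d[:2]))
ex=np.array([np.cos(yaw),np.sin(yaw)]); o=(a+b)[:2]/2+.13*ex; print("case",o)
print(quat(yaw),read_tcp_rot())
pos=np.r_[o-.14*ex,.30]
move_ptp(pos,quat(yaw)); move_gripper(.0405)
P=camera_params("wrist"); im=read_camera("wrist"); cv2.imwrite("pics/w0.png",im[:,:,::-1])
np.savez("w0.npz",K=P["K"],T=P["camera_from_world"])
for n,z in [("catch_pad",.104),("bolt_tab",.115),("case",0),("trinket_pot",.07)]:
    for d in tip_of("wrist",n)[:2]:print(n,d["at"],d["confidence"],plane("wrist",d["at"],z,P).round(4))
print(read_time_s(),read_finger_gap(),read_eef_pos(),read_ft_force())
E
```

```text
(262, 243) [0.5012 0.1678 0.07  ]
(391, 299) [ 0.3794 -0.12    0.07  ]
(320.9, 248.1) [0.4879 0.036  0.104 ]
(346.1, 261.9) [ 0.4582 -0.0173  0.115 ]
(346.1, 261.9) [ 0.4587 -0.0188  0.1   ]
(388, 267.5) [ 0.4479 -0.1156  0.07  ]
-0.400506496679076 0.31250004325169356
case [ 0.56000356 -0.02675788]
[0.19891752 0.98001623 0.         0.        ] [ 1.82345055e-01  9.83234600e-01  2.91659296e-05 -2.68240839e-05]
catch_pad [345.0, 223.9] 0.88 [0.4897 0.0313 0.104 ]
catch_pad [219.3, 228.5] 0.41 [ 0.4417 -0.0959  0.104 ]
bolt_tab [291.4, 221.2] 0.77 [ 0.4608 -0.0179  0.115 ]
case [322.4, 248.3] 0.73 [ 0.5546 -0.0217  0.    ]
trinket_pot [218.4, 232.3] 0.8 [ 0.4542 -0.1155  0.07  ]
3.7583 0.04009455124673293 [0.43107699 0.02781513 0.29999711] [-0.40857378  0.36781439 -0.27263543]
```

View pics/w0.png

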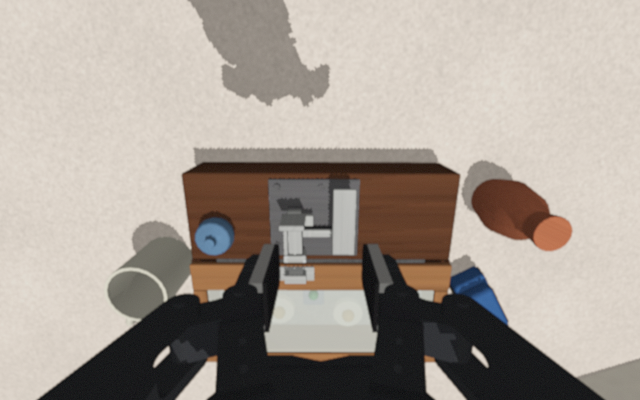

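The wrist view shows deck corners (184,174) and (459,174), and the catch plate at columns 332–356, rows 189–255. The tab is near (292,220), and the yaw looks aligned. I'll fit the case pose to these points.

```bash
python3 - <<'E'
from h import *
from scipy.optimize import least_squares
z=np.load("w0.npz"); P={"K":z["K"],"camera_from_world":z["T"]}
im=cv2.imread("pics/w0.png")
C=np.array([[-.13,-.16,.07],[-.13,.16,.07],[-.12,.013,.104],[-.12,.037,.104],[-.045,.013,.104],[-.045,.037,.104]])
U=np.array([[184,174],[459,174],[332.5,189.5],[355.5,189.5],[331.5,255],[356,255]])
T=lambda p,X:np.c_[p[0]+np.cos(p[2])*X[:,0]-np.sin(p[2])*X[:,1],p[1]+np.sin(p[2])*X[:,0]+np.cos(p[2])*X[:,1],X[:,2]]
f=lambda p:(proj(P,T(p,C))-U).ravel()
r=least_squares(f,[.56,-.027,-.4],loss="soft_l1"); print(r.x,f(r.x).reshape(-1,2).round(1))
for b in (0,.005):
  for a in ([-.088+b,-.03,.115],):
    print("tab",b,proj(P,T(r.x,np.array([a]))))
q=r.x; E=np.array([[-.088+b,-.03+s,zz] for b in(0,.006) for s in(-.013,.013) for zz in(.125,.087)])
print(proj(P,T(q,E)).round(0).tolist())
Pt=camera_params("top"); print("top pred corners/pad",proj(Pt,T(q,np.r_[C[:2],[[-.0825,.025,.104]]])).round(1).tolist())
np.save("pose.npy",q)
c=cv2.resize(im[150:290,240:400],None,fx=5,fy=4.2857,interpolation=cv2.INTER_CUBIC)
c=cv2.resize(im[160:280,250:400],None,fx=5,fy=5,interpolation=cv2.INTER_CUBIC); cv2.imwrite("pics/w0c.png",c)
E
```

```text
[ 0.55514236 -0.02506594 -0.39838351] [[-4.9 -0.3]
 [ 2.3 -0.8]
 [ 0.2  0.6]
 [ 0.3  0.6]
 [ 0.6  0. ]
 [-2.3 -0. ]]
tab 0 [[291.4167746  222.76843386]]
tab 0.005 [[291.55651317 227.23126195]]
[[278.0, 226.0], [282.0, 214.0], [303.0, 226.0], [305.0, 213.0], [278.0, 232.0], [282.0, 219.0], [304.0, 232.0], [305.0, 218.0]]
top pred corners/pad [[392.1, 301.9], [259.7, 244.7], [323.7, 247.7]]
```

View pics/w0c.png

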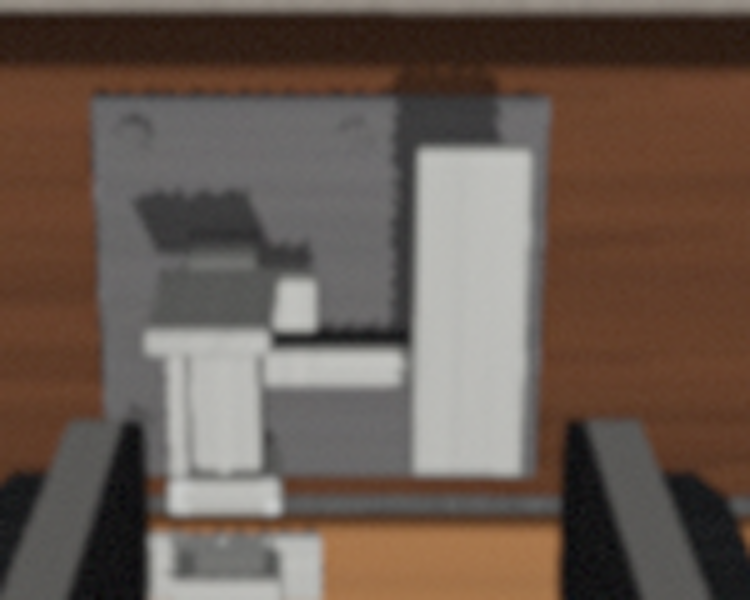

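Pose confirmed: the tab's near edge predicts a bolt position of about 0. Now I'll descend behind the tab and feel for the plate.

```bash
cat >> h.py <<'E'
def W(x,y,z):
    p=np.load("pose.npy"); c,s=np.cos(p[2]),np.sin(p[2])
    return np.array([p[0]+c*x-s*y,p[1]+s*x+c*y,z])
E
python3 - <<'E'
from h import *
p=np.load("pose.npy"); q=quat(p[2])
move_ptp(W(-.107,-.0025,.18),q); movel(W(-.107,-.0025,.131),q,.1)
pause(.1); b=np.mean([read_ft_force() for _ in range(5)],0); tb=read_ft_torque(); print("base",b,tb,read_time_s())
z=.131
while z>.095:
    z-=.001; movel(W(-.107,-.0025,z),q,.02); f=read_ft_force()-b
    if z<.118 or abs(f[2])>.8: print(round(z,4),f.round(2),(read_ft_torque()-tb).round(3))
    if f[2]>1.8: break
print(read_time_s(),read_eef_pos())
P=camera_params("wrist"); im=read_camera("wrist"); cv2.imwrite("pics/w1.png",im[:,:,::-1])
E
```

```text
base [-0.31676282 -0.05904594  0.14130201] [ 0.01638186 -0.0190344  -0.01455514] 5.0583
0.121 [-0.36  0.79  2.18] [-0.02   0.081 -0.003]
7.5583 [0.45572757 0.01413464 0.12117243]
```

View pics/w1.png

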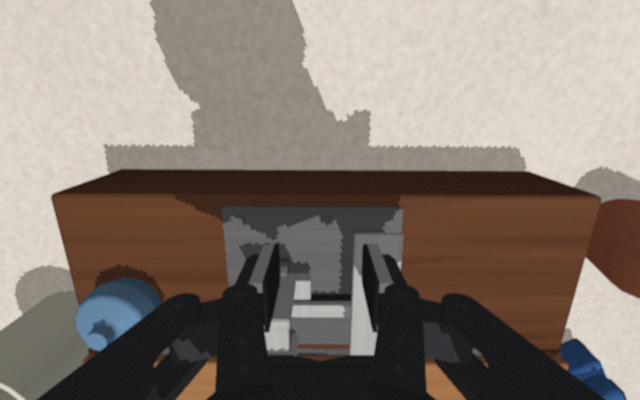

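Contact came at TCP z≈0.121, so the tips are about 17 mm ahead and at plate height 0.104. The right finger is over the plate (columns 355–403) and the left finger is behind the tab. Next I press on and check the spring slope.

```bash
python3 - <<'E'
from h import *
p=np.load("pose.npy"); q=quat(p[2]); b=np.array([-.317,-.059,.141]); tb=np.array([.016,-.019,-.0146])
for z in (.119,.117,.115,.1135):
    movel(W(-.107,-.0025,z),q,.03); pause(.05)
    F=np.mean([read_ft_force()-b for _ in range(6)],0); t=np.mean([read_ft_torque()-tb for _ in range(6)],0)
    print(z,F.round(2),t.round(3),read_eef_pos()[2])
print(read_time_s())
P=camera_params("wrist"); read_camera("wrist")
read_camera("top"); print(tip_of("top","catch_pad")[:1],tip_of("top","bolt_tab")[:1])
E
```

```text
0.119 [0.14 0.39 1.92] [0.037 0.098 0.018] 0.11908931210410348
0.117 [-0.52  0.6   2.86] [0.056 0.096 0.053] 0.11708076333719501
0.115 [-0.16 -0.22  4.14] [0.082 0.113 0.009] 0.11508620054733107
0.1135 [0.02 0.77 3.91] [0.069 0.067 0.023] 0.11358941748917391
8.8083
[] []
```

```bash
python3 - <<'E'
from h import *
p=np.load("pose.npy"); q=quat(p[2]); b=np.array([-.317,-.059,.141])
z=.1135
while z>.1075:
    z-=.0005; movel(W(-.107,-.0025,z),q,.02); pause(.03)
    F=np.mean([read_ft_force()-b for _ in range(4)],0); print(round(z,4),F.round(2),read_eef_pos()[2].round(5))
    if F[2]>8: break
print(read_time_s())
E
```

```text
0.113 [0.04 0.38 4.86] 0.11308
0.1125 [0.44 1.08 5.56] 0.11257
0.112 [0.92 1.37 4.91] 0.11209
0.1115 [0.37 0.43 4.99] 0.11162
0.111 [-0.61  1.23  6.33] 0.11134
0.1105 [-0.59 -0.35  9.96] 0.11122
10.7083
```

The bottom stop is at TCP z≈0.1113, so the plate has 10 mm of travel from 0.1213. I'll hold about 8 mm down and push.

```bash
python3 - <<'E'
from h import *
p=np.load("pose.npy"); q=quat(p[2]); b=np.array([-.317,-.059,.141]); ex=np.array([np.cos(p[2]),np.sin(p[2]),0])
z=.1128; x=-.107; movel(W(x,-.0025,z),q,.02); pause(.15)
while x<-.058:
    x+=.002 if x<-.076 else .0007
    movel(W(x,-.0025,z),q,.04)
    F=np.mean([read_ft_force()-b for _ in range(4)],0); print(round(x,4),"push",round(-F@ex,2),"Fz",F[2].round(2))
    if -F@ex>6.5: break
pause(.2); print(read_time_s(),read_eef_pos(),W(x,-.0025,z))
P=camera_params("wrist"); im=read_camera("wrist"); cv2.imwrite("pics/w2.png",im[:,:,::-1])
E
```

```text
-0.105 push 2.15 Fz 5.53
-0.103 push 3.33 Fz 5.07
-0.101 push 3.34 Fz 4.57
-0.099 push 3.33 Fz 4.25
-0.097 push 4.78 Fz 4.87
-0.095 push 4.14 Fz 4.76
-0.093 push 4.62 Fz 3.21
-0.091 push 3.96 Fz 5.01
-0.089 push 4.29 Fz 4.28
-0.087 push 5.17 Fz 4.05
-0.085 push 3.53 Fz 3.79
-0.083 push 4.47 Fz 4.03
-0.081 push 3.88 Fz 4.15
-0.079 push 3.92 Fz 4.32
-0.077 push 4.5 Fz 4.43
-0.075 push 4.39 Fz 4.51
-0.0743 push 5.18 Fz 5.61
-0.0736 push 3.52 Fz 4.91
-0.0729 push 4.49 Fz 5.43
-0.0722 push 5.18 Fz 5.46
-0.0715 push 5.32 Fz 4.55
-0.0708 push 4.7 Fz 4.37
-0.0701 push 4.29 Fz 3.8
-0.0694 push 5.05 Fz 5.51
-0.0687 push 4.77 Fz 4.79
-0.068 push 6.17 Fz 6.39
-0.0673 push 7.61 Fz 8.61
18.075 [ 0.49089727 -0.00078184  0.11270548] [ 0.49214285 -0.00126255  0.1128    ]
```

View pics/w2.png

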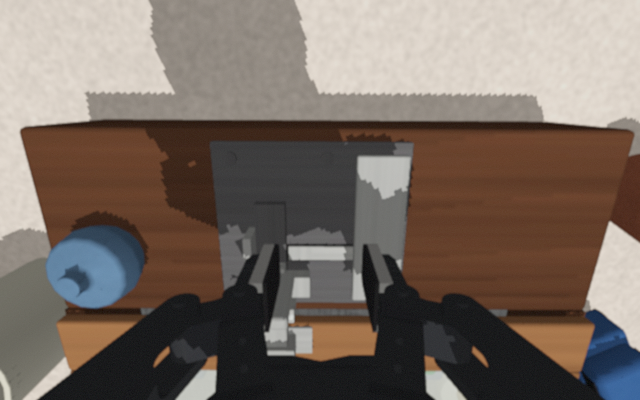

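Push force climbs steeply at TCP x≈−0.068, where the home stop is expected. The picture shows the tab close to the lid and the nose over the staple (~(290,340)). I'll give a slight extra push, back off the tab, and lift straight up.

```bash
python3 - <<'E'
from h import *
p=np.load("pose.npy"); q=quat(p[2]); b=np.array([-.317,-.059,.141]); ex=np.array([np.cos(p[2]),np.sin(p[2]),0])
z=.1128
movel(W(-.0667,-.0025,z),q,.03); pause(.15)
F=np.mean([read_ft_force()-b for _ in range(4)],0); print("push",-F@ex,F[2],read_eef_pos(),read_time_s())
movel(W(-.0715,-.0025,z),q,.03); 
movel(W(-.0725,-.0025,.13),q,.05); movel(W(-.08,-.0025,.2),q,.15)
movel(W(-.14,-.0025,.30),q,.2); pause(.1)
print(read_ft_force()-b,read_time_s())
P=camera_params("wrist"); im=read_camera("wrist"); cv2.imwrite("pics/w3.png",im[:,:,::-1])
for n,zz in [("catch_pad",.104),("bolt_tab",.115),("case",0)]:
    for d in tip_of("wrist",n)[:1]:
        X=plane("wrist",d["at"],zz,P); d_=X-W(0,0,0); print(n,d["at"],d["confidence"],"case x,y",d_@ex,d_@[-ex[1],ex[0],0])
print("pred tab top edge/mid at 0.031",proj(P,[W(-.057,-.03-.013,.125),W(-.057,-.03+.013,.125),W(-.057,-.03,.115)]))
print("pred deck corners",proj(P,[W(-.13,-.16,.07),W(-.13,.16,.07)]), "plate up/down",proj(P,[W(-.12,y,h) for h in(.104,.096) for y in(.013,.037)]+[W(-.045,.037,.104)]))
cv2.imwrite("pics/w3c.png",cv2.resize(im[150:270,250:400,::-1],None,fx=5,fy=5,interpolation=cv2.INTER_CUBIC))
E
```

```text
push 8.78045644138609 9.130031762677419 [ 0.49094144 -0.00079376  0.11265972] 18.525
[ 0.71976201 -0.4932972  -0.41026492] 20.775
catch_pad [348.4, 229.9] 0.94 case x,y -0.08184879194431433 0.0258079027433258
bolt_tab [296.9, 253.7] 0.77 case x,y -0.05907964962315112 -0.0293947923534573
case [325.4, 253.8] 0.65 case x,y 1.7590165631202837e-05 0.0026375600316591295
pred tab top edge/mid at 0.031 [[283.13922522 259.96486164]
 [308.18386082 259.97639718]
 [296.37762757 255.45887063]]
pred deck corners [[183.39905859 178.90491706]
 [465.49327291 178.84118064]] plate up/down [[337.02624211 196.00818477]
 [360.07087577 196.00632055]
 [336.67159    193.82921268]
 [359.19811974 193.82697495]
 [357.63684014 260.58458684]]
```

View pics/w3c.png

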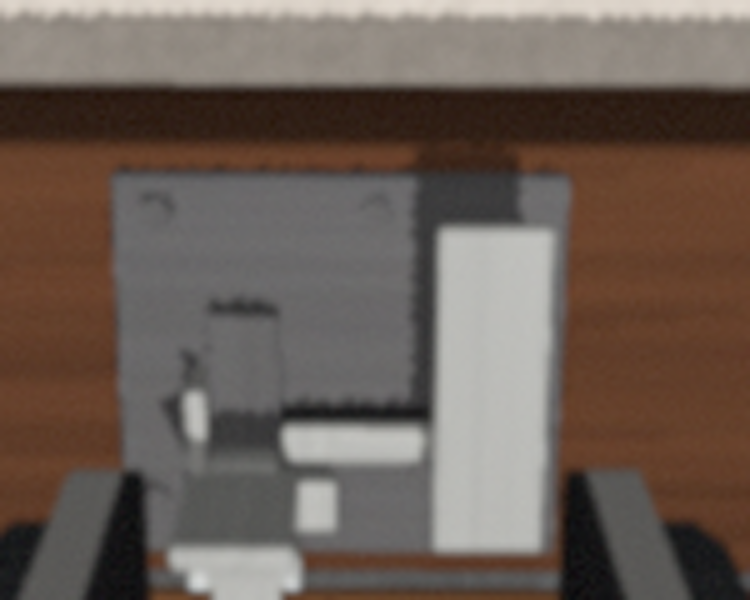

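The crop shows the tab's near edge at row ≈259.6, against 260.0 predicted for the bolt home. The plate's near edge is at row ≈195.6 (196.0 predicted when up), and the ear (≈(313,251)) is past the raised arm. The case has not moved, so I'm handing in.

```bash
python3 -c "
from bench import *
print(read_joint_vel().round(3) if hasattr(read_joint_vel(),'round') else 0, read_time_s()); print(sign_off())"
```

```text
[-0.002 -0.008 -0.003 -0.005  0.002  0.001  0.002] 20.975
the job is handed in; nothing more can be done
None
```

The case is locked and handed in at about 21 s of the 37 s allowed; `sign_off` reported no verdict, so this rests on my own checks.

**What I did:** I found the case pose from the top and wrist cameras. With the fingers set 55 mm apart, I pressed the catch plate to its stop with one finger and then held it about 8.5 mm down. With the other I pushed the tab home, backed off it slightly and lifted clear.

**Last checks:**
- **Bolt:** the push force rose to 8.8 N at the expected home stop, and the arm did not move on when I pushed further. In the last wrist picture the tab's edge is within 0.5 px of where it should be at 31 mm. The network's looser tab estimate gives about 29 mm, still past the 26.5 mm needed.
- **Catch:** the plate's near edge is within 0.5 px of its raised position, and the ear is past the arm.
- **Case:** the plate and tab matched their predicted places to under 1 px, so I saw no shift. I did not measure tilt.
- **Counter items:** I took no final picture to check the mug, van and vase. The pot looked in place during the push. The arm was clear and at rest when I handed in.

**Disagreements:** during the descent the force readings were noisy (about ±0.5 N). The first torque reading did not clearly show which finger was touching, but the contact height and the clear bottom stop settled that it was the catch plate. The top camera's networks found nothing while the arm blocked its view.

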